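Zero the draught-shielded balance

TASK

The empty weighing dish stands on the balance and the balance has to be zeroed before the marigold heads are weighed. With the fingertips, push the sliding cover forward, fully home over the weighing chamber so that no draught gets in; then touch the long tare key lightly, right down to its stop, let it come up again and withdraw. Nothing is grasped or lifted: leave the two round keys, the dish and the things round about alone, and do not shift, lean on or bump the balance.

Things in the scene. Friction and masses are not known exactly. Their poses are not given: they have to be found in the camera images.
- balance: loose bench balance, 2.4 kg, white case 236 (x) x 184 (y) mm, top at 42 mm. Origin: centre of its underside, on the table; x runs from its front (keys) to its back, y to its left seen from the front. Keys in a row at x = -94 mm, display behind them, then a clear-walled draught shield, x -38 to 110, y -78 to 78 mm, its rails up to 95 mm above the table. It slides if pushed sideways with over 10 N
- cover (a joint): the flat clear top cover with grey edges that slides in the shield's rails along the balance's x: 0 = shut (fully home, over the whole chamber, against a stop), growing in m as it is slid back, up to 0.085. It slides with about 1.5 N and stays where it is left; it cannot be lifted
- cover_ridge (a point): grey finger ridge across the cover's front end, 112 mm wide (balance y), 20 mm high. This point: mid foot of its upright back face (facing the balance's back), level with the cover's top, 92.5 mm above the table; x = -2 mm, y = 0 of the balance when shut. In front of that face the ridge slopes down over 30 mm and cannot be pinched; behind it the cover is flat for 110 mm
- tare_key (a joint): travel of the tare key in m: 0 = up, 0.005 = down on its stop; springs back up. It takes 1 N to start and 4 N on the stop
- tare_key_top (a point): centre of the top of the tare key, the single long key (18 mm in balance x, 36 mm in y) at the right end of the row seen from the front, at x = -94, y = -52 mm of the balance and 49.5 mm above the table when up; it stands 7.5 mm proud of the case
- units_key (a joint): travel of the middle, round key (18 mm across) in m, built like the tare key; to be left alone
- units_key_top (a point): centre of the top of the middle, round key, 65 mm left of the tare key
- power_key (a joint): travel of the left, round key (18 mm across) in m, built like the tare key; to be left alone
- power_key_top (a point): centre of the top of the left, round key, 115 mm left of the tare key
- dish: empty aluminium weighing dish, 80 mm across, 20 mm high, 40 g, loose on the steel pan inside the shield; origin: centre of its underside, 50 mm above the table; its rim is 18 mm under the cover
- pan_centre (a point): centre of the steel pan's top (108 mm across), at x = 40 mm, y = 0 of the balance, 50 mm above the table
- spice_jar_tall: small round jar with dark lid, 40 mm across, 105 mm high, left of the balance; origin: centre of its underside
- spice_jar_short: small round jar with dark lid, 44 mm across, 96 mm high, left of the balance; origin: centre of its underside
- marigold_big: cut marigold head, 62 mm across, 32 mm high, left of the balance; origin: centre of its underside
- marigold_small: cut marigold head, 54 mm across, 28 mm high, left of the balance; origin: centre of its underside
- marker: felt marker lying on the table left of the balance, 135 mm long (its y), 16 mm thick; origin: middle of its underside
- spoon: wooden spoon lying in front of the blue basin, 310 mm long (its x), 14 mm high; origin: middle of its underside

How it is judged (in metres and radians):
On the way, in this order (a step that is already met when the one before it is completed fails the run):
1. the cover is slid fully home (within 3 mm of its stop) (value of joint cover below 0.003 m), for 0.2 s.
2. the tare key is touched right down (4 mm or more of its 5 mm) with the cover shut (value of joint tare_key above 0.004 m and value of joint cover below 0.003 m and contact force between the fingers and balance above 0.5 N), for 0.05 s.
At the end, for the whole second after the job is handed in: The cover is within 3 mm of its stop, all three keys are up (within 1 mm), the balance stands within 10 mm of where it stood, the dish upright on the middle of the pan (within 20 mm), balance and dish at rest, and everything round about within 20 mm of where it was (value of joint cover below 0.003 m and value of joint each of tare_key, units_key, power_key below 0.001 m and distance of balance from where it was at the start of the episode below 0.01 m and horizontal distance between dish and pan_centre below 0.02 m and angle between dish's own z axis and vertical below 0.1 rad and linear speed of balance below 0.01 m/s and linear speed of dish below 0.02 m/s and distance of each of spice_jar_tall, spice_jar_short, marigold_big, marigold_small, marker, spoon from where it was at the start of the episode below 0.02 m); the robot touches nothing.
It fails at once if a round key is pressed (more than 2 mm) (value of joint any of units_key, power_key above 0.002 m).
It fails at once if the balance is shifted more than 10 mm, lifted or tipped (distance of balance from where it was at the start of the episode above 0.01 m or angle between balance's own z axis and vertical above 0.05 rad).
It fails at once if the balance is leaned on or bumped (the fingers press on it with more than 25 N, or the gripper's body or arm with more than 5 N) (contact force between the fingers and balance above 25 N or contact force between the arm and balance above 5 N).
It fails at once if the dish is touched, lifted or shifted more than 15 mm (contact force between any of the fingers, the arm and dish above 0.5 N or distance of dish from where it was at the start of the episode above 0.015 m).
It fails at once if a thing round about is shifted or lifted more than 20 mm (distance of any of spice_jar_tall, spice_jar_short, marigold_big, marigold_small, marker, spoon from where it was at the start of the episode above 0.02 m).
It also fails if it takes over 40 s, if anything falls off the work surface, if the arm or the gripper's body presses on something with over 40 N, if the wrist force passes 120 N, or if a joint passes its speed limit or range.

ROBOT

A 6-joint arm with a two-finger parallel gripper is mounted at the origin on a cart in front of the work surface, level with it; the furniture and walls round the work are solid. World frame = base frame: x ahead of the robot, y to its left, z up, the work surface at z = 0. Lengths are in mm, angles in rad, forces in N, time in s.
With the tool pointing down it reaches from about 275 to 1000 mm from the base axis. Payload 8.4 kg.
Tool frame: the origin (TCP) lies on the mounting face of the last link; the fingertips stand 173 mm ahead of it and the grasp point (between the pads) lies 155 mm ahead of it; z points along the fingers, y is the line along which they close (so a half turn about z gives the same grasp; the last joint's range is limited). The gripper opens to 85 mm and grips with 20 to 120 N. Pads are 22 mm wide; open, the fingers measure 114 mm over their backs; the gripper's body (76 mm by 85 mm) begins 54 mm behind the grasp point. The pads swing forward as they close: fully open they stand 13 mm farther back than shut.
Start: joints at [-1.236, 0.353, 1.633, -0, 1.155, -0.002], TCP at [206.542, -589.89, 404.681] pointing down, gripper open.
Joint ranges: [-2.63, 2.63], [-0.92, 2.1], [0.06, 2.66], [-1.3, 4.44], [0, 2.69], [-3.02, 3.02]. Speed limits (rad/s): [2.22, 2.22, 2.79, 3.14, 3.14, 3.14].

INTERFACE

Orientations are given as a unit quaternion [w, x, y, z].
In Python, from bench import ctrl, kinematics, imaging, ticket gives the robot as it stands. Calls block until the motion is done:
- ctrl.move_pose(position, orientation): joint-space move of the TCP to a pose.
- ctrl.movel(position, frame=None, speed=150): straight line of the TCP; frame=None keeps the orientation; speed is the mean speed in mm/s.
- ctrl.goto_joints(angles): joint-space move.
- ctrl.command_gripper(opening, grasp_force=None): opening from 0.0 (shut) to 1.0 (fully open); grasp_force is the grip in N (None keeps the last); returns when the fingers have stopped.
- ctrl.hold(seconds).
- kinematics.inverse_kinematics(position, orientation): joint angles nearest the present ones, or None.
- imaging.get_image(name): name is "scene" or "top" or "wrist"; returns (picture, depth): 400x640x3 uint8, red, green, blue; 400x640 float32, mm along the optical axis (not along the pixel's ray), 0 where there is no reading.
- imaging.camera_info(name): a dict with "intrinsics" (3x3 intrinsics, pixels), "distortion" ([k1, k2, p1, p2, k3] as OpenCV has them; the pictures are not rectified), "R" (3x3) and "t" (3): a world point X has camera coordinates R X + t; the wrist camera has in their place "hand_eye" (4x4, takes a point from camera to tool coordinates, whose origin is the TCP and whose axes are the flange's). Camera axes: x right, y down, z forward; pixel columns grow to the right and rows downward; lengths in mm; the calibration is good to about 2 mm. A picture is of the moment at which its call begins: read the wrist's pose just before it. camera_info takes no time and is no camera call.
A pose or a line that the arm cannot do raises ctrl.PlanningError and nothing moves.
- ticket.job_done(): hands the job in; it is judged then, once.
Readings, each from a call of its own:
- ctrl.get_time(): time.
- ctrl.get_joint_pos(): joint angles.
- ctrl.get_dq(): joint speeds.
- ctrl.get_joint_torque(): joint torques, N m.
- ctrl.get_eef_pos(): TCP position.
- ctrl.get_tool_rot(): TCP orientation.
- ctrl.get_ft_force(): force on the tool from outside, world axes, zero at the start.
- ctrl.get_ft_torque(): the same for the moment, N m.
- ctrl.get_gripper_width(): opening from 0.0 (shut) to 1.0 (fully open).
- ctrl.get_finger_force(): force on a finger pad.
Only numpy, scipy, OpenCV 4.12 (cv2) and the standard library are available. Lean on these libraries where they do the work, as an engineer would, in place of code of your own. Each camera call takes 0.05 s, during which the arm holds its last target. There are 200 camera calls.

## Working session

There is one attempt and no reset: what is moved stays moved. The work goes in short steps, each a Python script; the robot and the scene stay as the last script left them, time stands still between calls to the robot, and variables do not carry over. Pictures are saved under pics/ and viewed, at most 10 in all, crops included, and the job is handed in when it is done.

```bash
mkdir -p pics; cat > h.py <<'E'
import numpy as np, cv2
from bench import ctrl, kinematics, imaging, ticket
def cam(name):
    i=imaging.camera_info(name); return {k:np.array(v,float) for k,v in i.items() if k in("intrinsics","distortion","R","t","hand_eye")}
def ray(c,uv,R=None,t=None):
    R=c["R"] if R is None else R; t=c["t"].ravel() if t is None else t
    p=cv2.undistortPoints(np.array(uv,float).reshape(-1,1,2),c["intrinsics"],c["distortion"]).reshape(-1,2)
    d=np.c_[p,np.ones(len(p))]@R   # rows R^T d
    return -R.T@t,d
def onplane(c,uv,z,R=None,t=None):
    o,d=ray(c,uv,R,t); return o+d*((z-o[2])/d[:,2])[:,None]
E
python3 - <<'E'
from h import *
for n in("scene","top"):
    im,d=imaging.get_image(n); np.savez(f"pics/{n}0.npz",im=im,d=d)
    cv2.imwrite(f"pics/{n}0.png",im[:,:,::-1])
    c=cam(n); print(n,c["intrinsics"].tolist(),c["R"].round(3).tolist(),c["t"].tolist())
print(ctrl.get_tool_rot(),ctrl.get_time())
E
```

```text
scene [[379.1709899423692, 0.0, 316.4432279649446], [0.0, 379.1709899423692, 199.48222931427145], [0.0, 0.0, 1.0]] [[-0.669, -0.743, 0.002], [-0.488, 0.437, -0.755], [0.561, -0.506, -0.655]] [476.0593366870728, 234.93109497858032, 905.8407847072165]
top [[512.489173688658, 0.0, 321.48247774874784], [0.0, 512.489173688658, 197.53985399079787], [0.0, 0.0, 1.0]] [[-0.004, -1.0, 0.005], [-0.994, 0.003, -0.112], [0.112, -0.006, -0.994]] [174.81553878484846, 515.7744858254805, 1484.4506292375793]
[-5.92146587e-04  9.85856995e-01  1.67587668e-01 -9.30045107e-05] 0.1
```

View pics/top0.png

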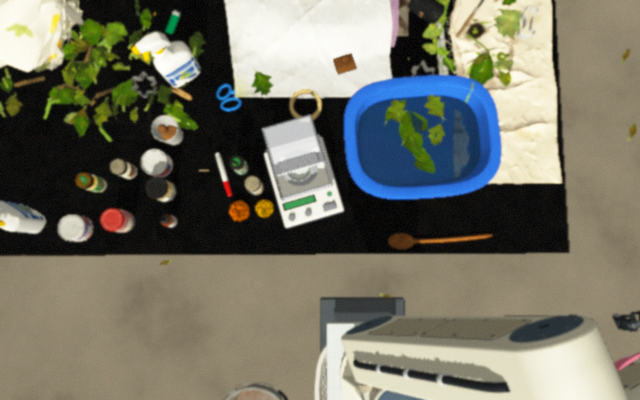

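View pics/scene0.png

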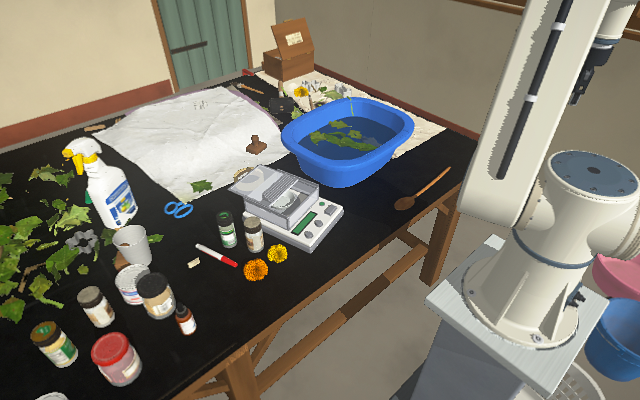

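The top view shows the balance at about (303,172), with its back pointing up and slightly left. Its round keys are near (293,216) and (309,210), and the tare key is near (330,204). The cover is slid back, with its ridge near (300,150). The basin to its right (345–500, 75–200) and the jars and marigolds to its left are well clear. The scene view confirms this layout. Next I move the wrist camera over the balance for a closer look.

```bash
python3 - <<'E'
from h import *
c=cam("top")
k=onplane(c,[(293,216),(309,210),(330,204)],49.5); print(k.round(1))
e=onplane(c,[(285,226),(343,210)],42)
dy=e[0]-e[1]; yaw=np.arctan2(-dy[0],dy[1]); print(e.round(1),yaw)
bx=np.array([np.cos(yaw),np.sin(yaw)]); by=np.array([-bx[1],bx[0]])
o=k[2,:2]+94*bx+52*by; print("origin",o)
w=cam("wrist"); print(w["hand_eye"].round(3).tolist(),w["intrinsics"].tolist())
he=w["hand_eye"]
# place the camera over the balance centre, tool down
R=np.c_[[bx[0],bx[1],0],[-by[0],-by[1],0],[0,0,-1]]
off=(R@he[:3,3])[:2]; tgt=o-off*1.0
p=[tgt[0],tgt[1],420]; print(p)
q=[0,np.cos(yaw/2),np.sin(yaw/2),0]
ctrl.movel([206.5,-589.9,470])
ctrl.move_pose(p,q)
ctrl.command_gripper(0.0)
pos=np.array(ctrl.get_eef_pos()); rot=np.array(ctrl.get_tool_rot())
im,d=imaging.get_image("wrist"); np.savez("pics/w1.npz",im=im,d=d,pos=pos,rot=rot)
cv2.imwrite("pics/w1.png",im[:,:,::-1]); print(pos,rot,ctrl.get_time(),ctrl.get_ft_force())
E
```

```text
[[460.5 255.8  49.5]
 [477.8 209.4  49.5]
 [495.1 148.3  49.5]]
[[432.  279.3  42. ]
 [478.1 110.3  42. ]] 0.2661011437888095
origin [572.08596413 223.23304884]
[[0.0, -0.964, -0.265, 67.248], [1.0, 0.0, 0.0, 0.126], [-0.0, -0.265, 0.964, 30.995], [0.0, 0.0, 0.0, 1.0]] [[284.21959585719895, 0.0, 323.37537629814096], [0.0, 284.21959585719895, 196.83017863193348], [0.0, 0.0, 1.0]]
[np.float64(507.17138676838556), np.float64(205.67028914232384), 420]
[507.16092582 205.69278544 420.00367376] [1.40799864e-05 9.91157240e-01 1.32692600e-01 6.73867256e-06] 4.4917 [ 0.67670817  0.65670316 -0.25028646]
```

View pics/w1.png

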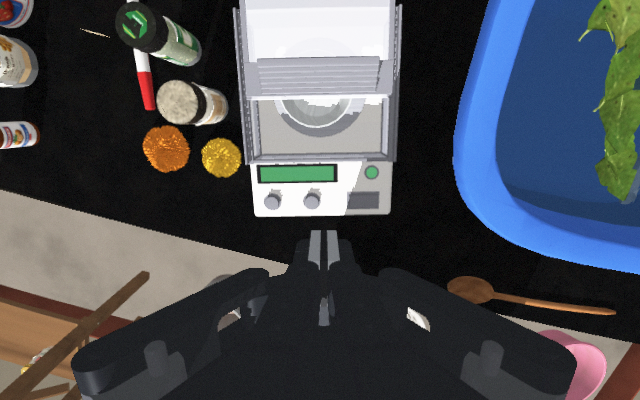

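The wrist view shows power at about (272,202), units at (312,201) and the long tare key at (363,201). The ridge spans from its back top edge at about row 58 (columns 257–381) to its front foot at about row 97. I'll convert these to world positions and check the spacings against the given dimensions.

```bash
cat >> h.py <<'E'
from scipy.spatial.transform import Rotation as Ro
def wristRt(pos,rot,c):
    T=np.eye(4); T[:3,:3]=Ro.from_quat(np.roll(rot,-1)).as_matrix(); T[:3,3]=pos
    X=np.linalg.inv(T@c["hand_eye"]); return X[:3,:3],X[:3,3]
E
python3 - <<'E'
from h import *
z=np.load("pics/w1.npz"); c=cam("wrist"); R,t=wristRt(z["pos"],z["rot"],c); im=z["im"]; d=z["d"]
g=cv2.cvtColor(im,cv2.COLOR_RGB2GRAY)
# keys: darker blobs on the white key strip
s=im[188:213,256:386]; m=((g[188:213,256:386]<165)).astype(np.uint8)
n,l,st,ce=cv2.connectedComponentsWithStats(m)
for i in range(1,n):
    if st[i,4]>20: print(st[i],(ce[i]+[256,188]).round(1))
P=lambda uv,h:onplane(c,uv,h,R,t)
k=P([(272.5,201),(312,200.5),(363.5,200.5)],49.5); print(k.round(1),np.linalg.norm(k[0]-k[2]),np.linalg.norm(k[1]-k[2]))
f=P([(254,216),(391,214)],42); print("front corners",f.round(1),np.linalg.norm(f[0]-f[1]))
r=P([(257,58),(381,56)],112.5); print("ridge top back",r.round(1),np.linalg.norm(r[0]-r[1]))
r=P([(251,97),(383,95)],92.5); print("front foot",r.round(1))
print("col 320 brightness",g[30:110,320].tolist())
big=cv2.resize(im[0:220,230:410],None,fx=3.2,fy=2.7,interpolation=cv2.INTER_CUBIC); cv2.imwrite("pics/w1c.png",big[:,:,::-1])
E
```

```text
[ 91   3  33  19 574] [363.3 199.9]
[ 9  5 16 14 84] [274.3 197.2]
[48  4 16 13 88] [312.6 196.3]
[[460.2 258.3  49.5]
 [473.8 211.   49.5]
 [490.6 149.2  49.5]] 113.31010377583128 64.07871538557725
front corners [[431.6 277.9  42. ]
 [480.9 107.7  42. ]] 177.11626014311253
ridge top back [[608.1 295.  112.5]
 [639.  187.8 112.5]] 111.55711685728586
front foot [[573.8 298.3  92.5]
 [610.1 172.2  92.5]]
col 320 brightness [247, 248, 248, 248, 248, 248, 248, 245, 243, 245, 243, 244, 244, 244, 244, 244, 244, 245, 244, 246, 246, 244, 244, 244, 244, 245, 242, 120, 175, 175, 174, 177, 180, 178, 185, 197, 188, 182, 182, 179, 194, 198, 184, 180, 178, 182, 200, 182, 178, 180, 177, 188, 187, 179, 181, 176, 182, 207, 164, 176, 179, 181, 209, 177, 184, 239, 253, 253, 254, 250, 249, 249, 250, 250, 249, 244, 179, 178, 180, 175]
```

View pics/w1c.png

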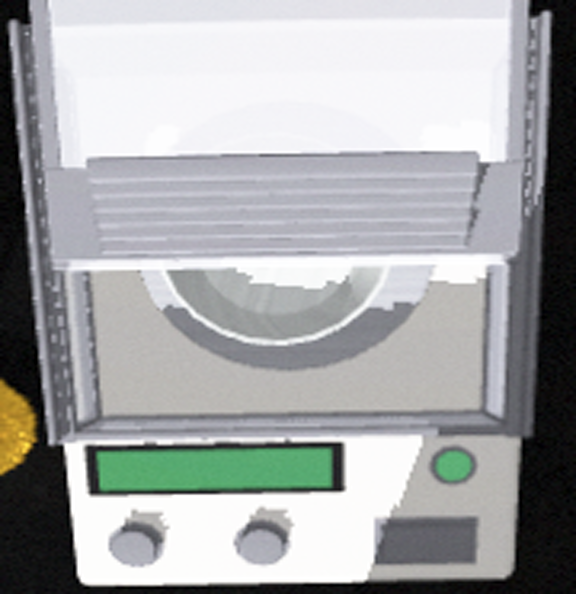

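The crop gives the ridge's back top edge at image row 57 and the tare key at about (364,200). Its width comes out at 111.6 mm against 112 given, and the key spacing at 113 mm against 115. That makes yaw ≈ 0.28 and puts the ridge about 59 mm along the balance's x axis, so the cover is about 61 mm open. Next: come down behind the ridge and push, watching the force.

```bash
cat >> h.py <<'E'
yaw=0.28; bx=np.array([np.cos(yaw),np.sin(yaw),0]); by=np.array([-bx[1],bx[0],0])
q=[0,np.cos(yaw/2),np.sin(yaw/2),0]
ridge=np.array([623.5,241.4,0]); tare=np.array([491,148.5,0])
def tip(xy,z): return np.array([xy[0],xy[1],173+z])
def F(n=3): return np.mean([ctrl.get_ft_force() for _ in range(n)],axis=0)
E
python3 - <<'E'
from h import *
s=ridge+30*bx
ctrl.move_pose(tip(s,170),q)
ctrl.movel(tip(s,112)); ctrl.hold(.2); f0=F(); print("bias",f0.round(2),ctrl.get_time())
ctrl.movel(tip(s,100),speed=40); print((F()-f0).round(2))
x=30.; log=[]
while x>-35:
    x-=3; ctrl.movel(tip(ridge+x*bx,100),speed=30)
    f=F()-f0; fx=f@bx; log.append((x,round(fx,1),round(f[2],1)))
    if abs(fx)>5 or abs(f[2])>6: break
print(log,ctrl.get_time())
np.save("f0.npy",f0)
E
```

```text
bias [ 0.28 -0.06  0.72] 5.9417
[-0.07 -0.44 -0.54]
[(27.0, np.float64(0.0), np.float64(-0.4)), (24.0, np.float64(0.3), np.float64(-0.1)), (21.0, np.float64(0.1), np.float64(-0.8)), (18.0, np.float64(-0.1), np.float64(-0.5)), (15.0, np.float64(0.3), np.float64(-0.3)), (12.0, np.float64(-0.1), np.float64(-1.0)), (9.0, np.float64(-0.3), np.float64(-1.1)), (6.0, np.float64(-0.8), np.float64(-0.5)), (3.0, np.float64(0.1), np.float64(-1.0)), (0.0, np.float64(-0.2), np.float64(-0.0)), (-3.0, np.float64(0.1), np.float64(-1.8)), (-6.0, np.float64(0.4), np.float64(-1.0)), (-9.0, np.float64(0.7), np.float64(-0.7)), (-12.0, np.float64(-0.5), np.float64(-0.6)), (-15.0, np.float64(0.6), np.float64(-1.6)), (-18.0, np.float64(0.2), np.float64(-0.3)), (-21.0, np.float64(-0.6), np.float64(-0.1)), (-24.0, np.float64(-0.1), np.float64(-1.2)), (-27.0, np.float64(-0.2), np.float64(-0.3)), (-30.0, np.float64(0.0), np.float64(-0.7)), (-33.0, np.float64(-0.6), np.float64(-0.9)), (-36.0, np.float64(-1.3), np.float64(-0.9))] 11.8917
```

```bash
python3 - <<'E'
from h import *
im,d=imaging.get_image("wrist"); print(ctrl.get_eef_pos(),ctrl.get_ft_force(),ctrl.get_gripper_width())
cv2.imwrite("pics/w2.png",im[:,:,::-1])
E
```

```text
[588.71805101 231.39714579 272.96152945] [-0.16327787  0.48865437  0.13855283] 0.0008379848505923489
```

View pics/w2.png

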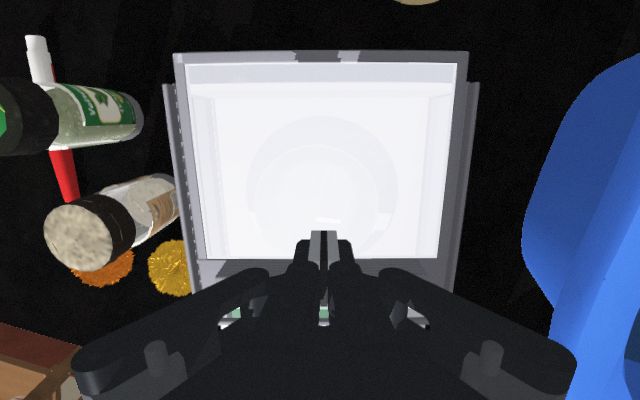

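The cover is travelling with the fingers: its back edge (row ~55) still overhangs the rail ends (row ~83) a little. I continue in finer steps until the force shows the stop.

```bash
python3 - <<'E'
from h import *
f0=np.load("f0.npy"); x=-36.; log=[]
while x>-62:
    x-=2 if x>-42 else 0.7
    ctrl.movel(tip(ridge+x*bx,100),speed=20)
    f=F(5)-f0; fx=f@bx; log.append((round(x,1),round(float(fx),1),round(float(f[2]),1)))
    if abs(fx)>4: break
ctrl.hold(.3); print(log,ctrl.get_time(),F(5)-f0,ctrl.get_eef_pos())
im,d=imaging.get_image("wrist"); cv2.imwrite("pics/w3.png",im[:,:,::-1])
E
```

```text
[(-38.0, -0.3, -0.3), (-40.0, 0.9, 0.2), (-42.0, -0.7, -0.7), (-42.7, 1.3, -0.6), (-43.4, 0.5, -0.8), (-44.1, 0.0, -1.5), (-44.8, 1.5, -1.3), (-45.5, 0.6, -1.0), (-46.2, 1.7, -0.3), (-46.9, -0.4, -1.1), (-47.6, 0.9, -1.8), (-48.3, 1.3, -1.5), (-49.0, 0.7, -0.7), (-49.7, 1.1, -0.7), (-50.4, -0.0, -1.5), (-51.1, 0.5, -1.0), (-51.8, -0.6, -0.3), (-52.5, 3.2, -2.5), (-53.2, 7.3, -5.0)] 16.9917 [ 6.07561647  0.82490929 -5.19862868] [573.0501424  226.87742874 273.10164441]
```

View pics/w3.png

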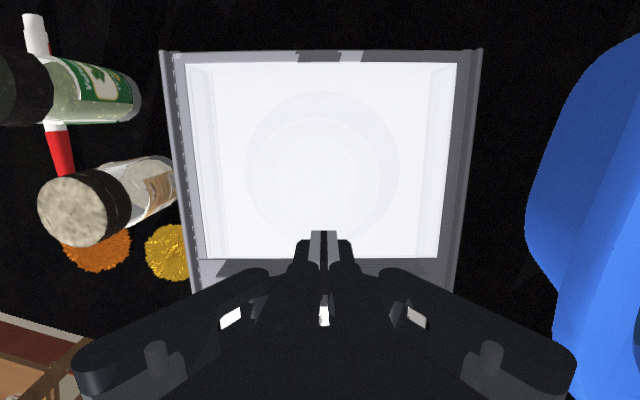

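The stop is clear: force rose to 7 N at x ≈ -52.5, and the cover's back edge is now flush with the rail ends (row ~50). Next: back off, rise, travel over the tare key and press in small steps.

```bash
python3 - <<'E'
from h import *
ctrl.movel(tip(ridge-47*bx,100),speed=40)
ctrl.movel(tip(ridge-47*bx,150)); ctrl.movel(tip(tare,150),speed=120)
ctrl.movel(tip(tare,62),speed=100); ctrl.hold(.3); f0=F(8); print("bias",f0.round(2),ctrl.get_time())
z=53.; log=[]; ctrl.movel(tip(tare,z),speed=40)
while z>41:
    z-=.7; ctrl.movel(tip(tare,z),speed=20)
    f=F(6)-f0; log.append((round(z,1),round(float(f[2]),1)))
    if f[2]>7: break
ctrl.hold(.25); print(log,F(6)-f0,ctrl.get_eef_pos(),ctrl.get_time())
ctrl.movel(tip(tare,60),speed=40); ctrl.movel(tip(tare,200),speed=150)
ctrl.movel(tip(tare-65.0*bx+40*by,250),speed=150)
im,d=imaging.get_image("wrist"); cv2.imwrite("pics/w4.png",im[:,:,::-1]); print(ctrl.get_time())
E
```

```text
bias [-0.02 -1.09 -0.12] 20.3
[(52.3, 1.3), (51.6, 0.8), (50.9, -0.3), (50.2, -0.2), (49.5, 1.0), (48.8, 1.4), (48.1, 1.1), (47.4, 2.9), (46.7, 2.8), (46.0, 4.0), (45.3, 4.1), (44.6, 8.1)] [-1.59006114  0.99416334  8.07974522] [491.05641299 148.52372216 217.84941443] 23.925
26.35
```

View pics/w4.png

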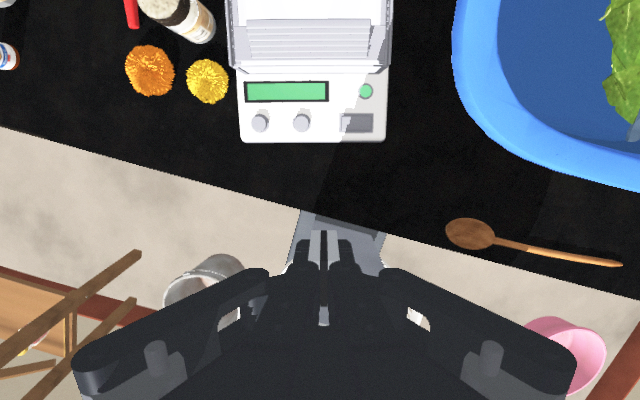

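The last picture shows the cover shut, with the ridge (rows 20–60) at the shield's front. The tare key at (357,122) is up and the balance and its surroundings are in place. The key's force profile, 1 to 4 N and then 8 N on the stop, matches a full press. I'm handing in the job.

```bash
python3 -c "
from h import *
ctrl.hold(.3); print(ticket.job_done())"
```

```text
the job is handed in; nothing more can be done
None
```

The cover was pushed home to its stop, the tare key pressed to its stop and released, and the arm withdrawn; the job was handed in at about 27 s, but no verdict came back.

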